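Open the cheese portion guide to its end stop

TASK

Set the cheese board's guide for the longest portion: with the fingertips press the round lock button on the guide's carriage and, keeping it held down, push the carriage along its rail until it rests against the end stop. Then let go, so that the button springs up and locks the carriage there. Do not force the carriage while its button is up, do not grasp or lift anything, and leave the cheese, jar, bowl and price tag where they stand.

Things in the scene. Friction and masses are not known exactly. Their poses are not given: they have to be found in the camera images.
- board: White plastic board, 250 x 460 x 20 mm, fixed on the dark counter, turned somewhat. Origin on the counter, 5 mm to +x of the slab's centre; z up, y along the long side and the rail, x across, away from the robot. The aluminium rail (36 mm wide, 420 mm long, top 40 mm above the counter) runs along y at x = -50 mm.
- carriage (a joint): Travel of the grey-painted metal carriage along the rail (m), growing towards the end stop (board +y); starts at 0 to 0.06. Deck 90 mm across the rail, 100 mm along it (from 35 mm behind to 65 mm ahead of the button's centre), 62 mm above the counter; 0.4 to 0.85 kg. Unlocked it slides with about 2 N; with the button up a brake holds it at any place against some 25 N.
- lock (a joint): How far the lock button is pressed, in m: 0 is up (locked), 0.006 fully down. Its spring needs 6 N to start and 8 N fully down, and pushes it up again when let go. The brake is free when it is more than 2 mm down.
- lock_top (a point): Centre of the lock button's top: black round button, 40 mm in diameter, top 72 mm above the counter when up (10 mm proud of the deck), 66 mm when fully down. It rides on the carriage. x, y, z as the board's.
- push_wall (a point): Centre of the upright wall face on the carriage that fingertips pressing the button can push on: it stands on the deck 25 mm ahead of the button's centre along the travel, 90 mm wide across the rail, from 62 to 86 mm above the counter; this point is 76 mm above the counter. The wall slopes down beyond. Axes as the board's.
- carriage_nose (a point): Point in the carriage's front end face, 65 mm ahead of the button's centre along the travel, 52 mm above the counter. This face meets the end stop. Axes as the board's: y is the direction of travel. Beside it a steel fence plate, 6 mm thick, top 77 mm above the counter, reaches across the board to 145 mm on the +x side of the rail's middle.
- stop_face (a point): Point in the end stop's face that the carriage meets, 52 mm above the counter, in line with lock_top and carriage_nose along the rail. The stop is a dark steel block, 70 mm across the rail, 30 mm along it, top 70 mm above the counter, clamped on the rail at a place that varies; it does not move. Axes as the board's.
- cheese: Bystander: loose block of cheese 75 x 60 x 45 mm on the board, origin at the centre of its underside.
- jar: Bystander: glass jar with a steel lid, 64 mm in diameter, 85 mm tall, beyond the board; origin at the centre of its underside.
- ramekin: Bystander: white bowl, 80 mm in diameter, 45 mm tall, beside the board; origin at the centre of its underside.
- tag: Bystander: black price tag 100 x 65 mm upright on a white foot 50 x 35 mm, 95 mm tall, beyond the board; origin at the centre of its underside.

How it is judged:
By the outcome, as a careful person would: the job done as asked, in the order asked, and still so for the second after the job is handed in, with the robot touching nothing.
It also fails if it takes over 40 s, if anything falls off the work surface, if the arm or the gripper's body presses on something with over 40 N, if the wrist force passes 120 N, or if a joint passes its speed limit or range.

ROBOT

A 6-joint arm with a two-finger parallel gripper is mounted at the origin on the work surface. World frame = base frame: x ahead of the robot, y to its left, z up, the work surface at z = 0. Lengths are in m, angles in degrees, forces in N, time in s.
With the tool pointing down it reaches from about 0.25 to 0.775 m from the base axis. Payload 4 kg.
Tool frame: the origin (TCP) lies between the finger pads; the fingertips stand 8 mm ahead of it and the grasp point (between the pads) lies 11 mm behind it (tcp_to_tips is the distance from the TCP to the fingertips, in m); z points along the fingers, y is the line along which they close (so a half turn about z gives the same grasp; the last joint's range is limited). The gripper opens to 85 mm and grips with 20 to 120 N. Pads are 22 mm wide; open, the fingers measure 114 mm over their backs; the gripper's body (76 mm by 85 mm) begins 54 mm behind the grasp point. The pads swing forward as they close: fully open they stand 13 mm farther back than shut.
Start: joints at [-79.475, 4.996, 78.535, -0, 96.463, -5.907], TCP at [0.156, -0.528, 0.239] pointing down, gripper open.
Joint ranges: [-177.83, 177.83], [-43.37, 116.18], [15.69, 146.23], [-61.86, 241.86], [9.47, 152.12], [-147.06, 147.06]. Speed limits (degrees/s): [159.86, 159.86, 180, 180, 180, 180].

INTERFACE

Orientations are given as a 3x3 rotation matrix whose columns are the frame's x, y, z axes.
In Python, from station import reach, move_linear, set_joints, ungrasp, grab, wait, solve_ik, sense, camera, camera_model, MotionError, hand_in, tcp_to_tips gives the robot as it stands. The module is installed in compiled form; this text tells all that it offers. Calls block until the motion is done:
- reach(position, orientation): joint-space move of the TCP to a pose.
- move_linear(position, rot=None, v=0.15, threshold=None): straight line of the TCP; rot=None keeps the orientation; v is the mean speed in m/s. With threshold (N) it stops when the force on the tool has changed by that much, and returns True; else False.
- set_joints(angles): joint-space move.
- ungrasp() and grab(strength=None): open the fingers fully, or close them until they stop; strength is the grip in N (None keeps the last).
- wait(seconds).
- solve_ik(position, orientation): joint angles nearest the present ones, or None.
- sense(): the state.
- camera(name): name is "scene" or "top" or "wrist"; returns (picture, depth): 400x640x3 uint8, blue, green, red; 400x640 float32, m along the optical axis (not along the pixel's ray), 0 where there is no reading.
- camera_model(name): a dict with "fx", "fy", "cx", "cy" (pixels), "camera_from_world" (4x4, takes a point from world to camera coordinates). Camera axes: x right, y up, looking along -z (the intrinsics and any distortion apply to the point x, -y, -z); pixel columns grow to the right and rows downward; lengths in m; the calibration is good to about 2 mm. The wrist camera is an equidistant fisheye: a pixel r from the principal point sees the ray r / f radians off the axis. A picture is of the moment at which its call begins: read the wrist's pose just before it. camera_model takes no time and is no camera call; for the wrist camera it gives the pose at the moment of the call.
A pose or a line that the arm cannot do raises MotionError and nothing moves.
- hand_in(): hands the job in; it is judged then, once.
The state is a dict: "t": time; "joint_pos": joint angles; "dq": joint speeds; "joint_torque": joint torques, N m; "ee_pos": TCP position; "ee_rot": TCP orientation; "contact_force": force on the tool from outside, world axes, zero at the start; "moment": the same for the moment, N m; "finger_gap": opening from 0.0 (shut) to 1.0 (fully open); "finger_force": force on a finger pad.
Only numpy, scipy, OpenCV 4.12 (cv2) and the standard library are available. Lean on these libraries where they do the work, as an engineer would, in place of code of your own. Each camera call takes 0.05 s, during which the arm holds its last target. There are 200 camera calls.

## Working session

There is one attempt and no reset: what is moved stays moved. The work goes in short steps, each a Python script; the robot and the scene stay as the last script left them, time stands still between calls to the robot, and variables do not carry over. Pictures are saved under pics/ and viewed, at most 10 in all, crops included, and the job is handed in when it is done.

```bash
mkdir -p pics; python3 - <<'E'
from station import *
import cv2,numpy as np
for n in("scene","top"):
    p,d=camera(n); cv2.imwrite(f"pics/{n}0.png",p); np.save(f"{n}0.npy",d)
    m=camera_model(n); print(n,m)
s=sense(); print(s['t'],s['ee_pos'],s['ee_rot'],tcp_to_tips)
E
```

```text
scene {'fx': 442.5134217558409, 'fy': 442.5134217558409, 'cx': 310.8825426007321, 'cy': 194.18512415183977, 'camera_from_world': array([[-0.48811331,  0.87277508, -0.00300999,  0.21560442],
       [-0.45569076, -0.25190791,  0.85374957,  0.22607585],
       [ 0.74437311,  0.41809816,  0.52067514, -1.41049259],
       [ 0.        ,  0.        ,  0.        ,  1.        ]])}
top {'fx': 410.44137472395903, 'fy': 410.44137472395903, 'cx': 320.51385074048176, 'cy': 190.84654291617363, 'camera_from_world': array([[-0.16318732, -0.98658507, -0.00444991,  0.17099597],
       [ 0.96460561, -0.16049549,  0.20923004, -0.60255843],
       [-0.20713742,  0.02985128,  0.97785632, -0.89859872],
       [ 0.        ,  0.        ,  0.        ,  1.        ]])}
0.1 [ 0.15549177 -0.52711242  0.23824741] [[ 9.59158076e-01  2.82870355e-01 -3.83492503e-04]
 [ 2.82870551e-01 -9.59156065e-01  1.97347822e-03]
 [ 1.90409325e-04 -2.00135631e-03 -9.99997979e-01]] 0.008
```

View pics/top0.png

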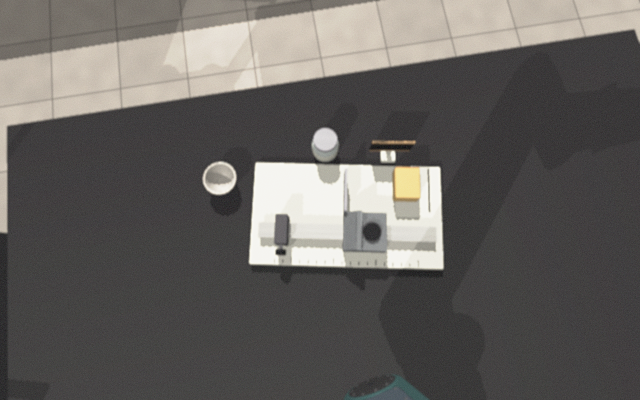

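View pics/scene0.png

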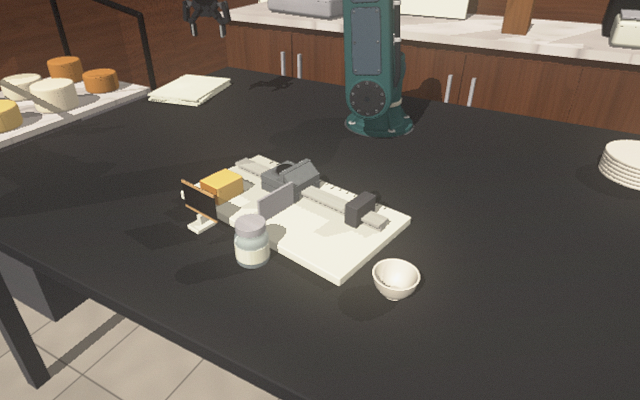

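The top view shows the button near (372,231), the carriage at (345–387, 212–252), the stop at (275–289, 214–245) and the board's corners at about (256,163), (440,166), (443,268) and (250,264). Next I'll enlarge it.

```bash
python3 - <<'E'
import cv2
p=cv2.imread("pics/top0.png")[150:280,240:450]
cv2.imwrite("pics/topc.png",cv2.resize(p,None,fx=3.8,fy=3.8,interpolation=cv2.INTER_CUBIC))
E
cat > h.py <<'E'
import numpy as np
from station import *
def pix2w(name,u,v,z,m=None):
    m=m or camera_model(name); T=np.linalg.inv(m["camera_from_world"])
    d=T[:3,:3]@np.array([(u-m["cx"])/m["fx"],-(v-m["cy"])/m["fy"],-1]); c=T[:3,3]
    return c+d*(z-c[2])/d[2]
E
```

```text
(no output)
```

View pics/topc.png

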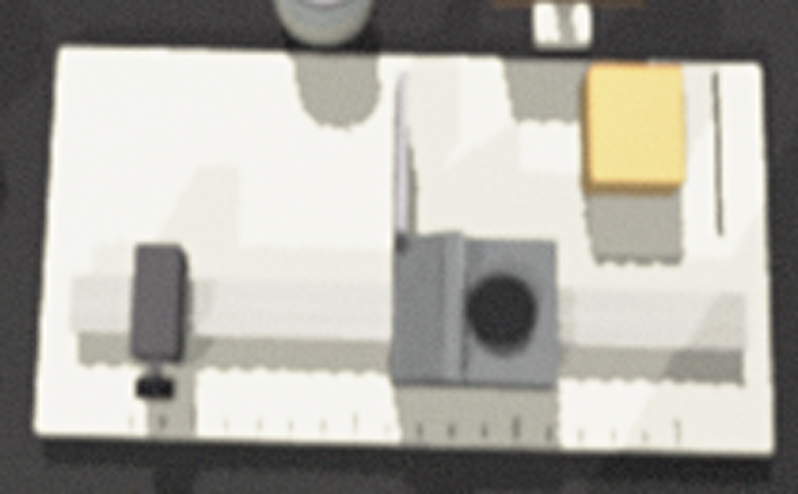

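```bash
python3 - <<'E'
from h import *
f=lambda u,v,z:pix2w("top",240+(u+.5)/3.8-.5,150+(v+.5)/3.8-.5,z)
C=np.array([f(*c,.02) for c in((60,47),(762,64),(774,454),(36,434))]);print(C)
yd=(C[0]-C[1]+C[3]-C[2]);yd/=np.linalg.norm(yd);xd=(C[0]-C[3]+C[1]-C[2]);xd/=np.linalg.norm(xd)
print("y",yd,"x",xd,np.linalg.norm(C[0]-C[1]),np.linalg.norm(C[3]-C[0]))
y=yd+np.array([xd[1],-xd[0],0])*-1; print(np.degrees(np.arctan2(-yd[0],yd[1])),np.degrees(np.arctan2(xd[1],xd[0])))
o=C.mean(0)
b=f(502,312,.072);print("button",b, "board x,y",(b-o)@xd-.005,(b-o)@yd)
for u,v,z in((184,250,.07),(184,355,.07),(392,383,.062),(555,240,.062),(556,386,.062),(463,235,.086),(463,375,.086)):
    q=f(u,v,z);print(u,v,q,(q-b)@yd,(q-b)@xd)
d=np.load("top0.npy");
E
```

```text
[[ 0.73103053  0.21691885  0.02      ]
 [ 0.64406898 -0.23451439  0.02      ]
 [ 0.39823678 -0.18592004  0.02      ]
 [ 0.48516527  0.26432722  0.02      ]]
y [0.18936188 0.98190737 0.        ] x [ 0.98146742 -0.1916291   0.        ] 0.45973283479485116 0.2503942488206241
-10.915546390402268 -11.047871887181685
button [ 0.50771127 -0.02915926  0.072     ] board x,y -0.0523582658239202 -0.054336906843591666
184 250 [0.57635833 0.15342335 0.07      ] 0.1922783495359741 0.032386708582309846
184 355 [0.51370366 0.16272419 0.07      ] 0.1895465050002402 -0.030889117369324856
392 383 [0.47752114 0.04258809 0.062     ] 0.06473238834060908 -0.0433795162101895
555 240 [ 0.54660498 -0.07079589  0.062     ] -0.03351832609382569 0.04615169119210498
556 386 [ 0.45969922 -0.05405104  0.062     ] -0.03353307572697419 -0.04235227453260041
463 235 [ 0.55540176 -0.01299816  0.086     ] 0.024899464578696927 0.04370972310073571
463 375 [0.47391618 0.00223336 0.086     ] 0.024425146011310885 -0.0391845211642127
```

The board is yawed −11°, the button is at (0.508, −0.029), and about 0.126 m of travel is left to the stop. Next: close the fingers, hover, then press until contact.

```bash
cat >> h.py <<'E'
a=np.radians(-10.98); yd=np.array([-np.sin(a),np.cos(a),0]); xd=np.array([np.cos(a),np.sin(a),0])
R=np.column_stack([yd,xd,[0,0,-1]])
B=np.array([.5077,-.0292,0])
def st(msg):
    s=sense(); p=np.array(s["ee_pos"]); F=np.array(s["contact_force"])
    print(msg,"t%.2f"%s["t"],"along %.4f across %.4f tipz %.4f"%((p-B)@yd,(p-B)@xd,p[2]-tcp_to_tips),"F y,x,z",(F@yd).round(2),(F@xd).round(2),F[2].round(2),"gap",s["finger_gap"])
    return p
E
python3 - <<'E'
from h import *
import cv2
P=B+yd*.009
print(solve_ik(P+[0,0,.16],R),solve_ik(P+yd*.13+[0,0,.08],R))
grab(20)
reach(P+[0,0,.16],R); st("hover")
move_linear(P+[0,0,.098],v=.1); st("near")
p,_=camera("wrist"); cv2.imwrite("pics/w1.png",p)
p,_=camera("scene"); cv2.imwrite("pics/s1.png",cv2.resize(p[120:260,180:420],None,fx=3.3,fy=3.3))
E
```

```text
[-8.66336291e+00  1.56895947e+00  9.11889406e+01 -2.54444375e-14
  8.72421000e+01  2.31663709e+00] [ 5.39039245e+00  9.28568875e+00  9.22867680e+01 -2.54444375e-14
  7.84275432e+01  1.63703925e+01]
hover t3.09 along 0.0082 across 0.0003 tipz 0.1521 F y,x,z 0.36 0.71 -0.58 gap -0.0012471614211732936
near t3.86 along 0.0090 across 0.0005 tipz 0.0905 F y,x,z -0.13 0.03 0.42 gap -0.0015577831502178536
```

View pics/s1.png

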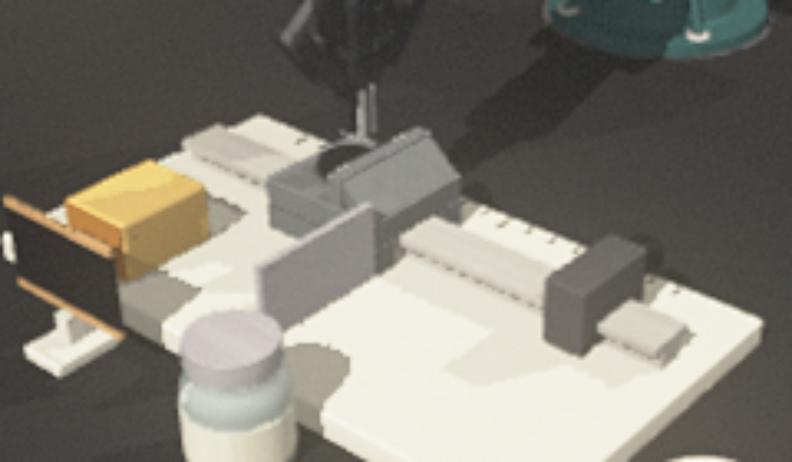

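View pics/w1.png

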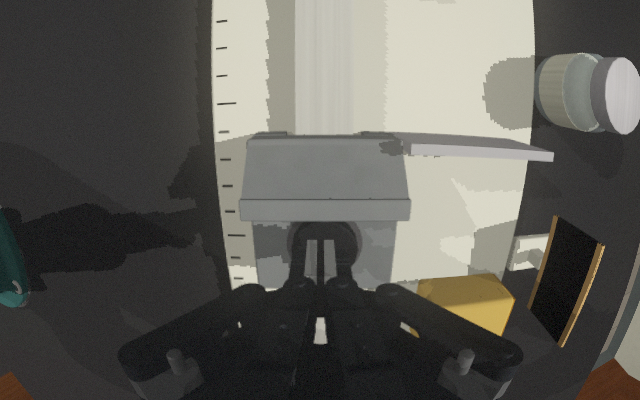

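The scene crop shows the shut fingertips at (365,130), over the button and behind the wall. In the wrist view they are at (320,245) on the black button, square to the wall's edge at row 210. Now press.

```bash
python3 - <<'E'
from h import *
p=st("start")
hit=move_linear(p-[0,0,.03],v=.02,threshold=3); p=st(f"touch {hit}")
E
```

```text
start t3.96 along 0.0090 across 0.0008 tipz 0.0911 F y,x,z -0.48 -0.3 0.69 gap 0.0008552366527944093
touch True t4.91 along 0.0090 across 0.0004 tipz 0.0706 F y,x,z 0.6 -1.91 6.5 gap 0.003498508656904802
```

```bash
python3 - <<'E'
from h import *
p=st("start")
z=.0668+tcp_to_tips
hit=move_linear([p[0],p[1],z],v=.015,threshold=20); p=st(f"pressed {hit}")
wait(.2); p=st("settled")
E
```

```text
start t4.91 along 0.0090 across 0.0004 tipz 0.0706 F y,x,z 0.6 -1.91 6.5 gap 0.003498508656904802
pressed False t5.26 along 0.0090 across 0.0005 tipz 0.0680 F y,x,z -0.18 -2.82 6.54 gap 0.0006301943898177768
settled t5.46 along 0.0090 across 0.0005 tipz 0.0681 F y,x,z 0.05 -3.32 8.15 gap 0.003195861747076954
```

```bash
python3 - <<'E'
from h import *
p=st("start")
z=.0652+tcp_to_tips
move_linear([p[0],p[1],z],v=.015,threshold=20); p=st("pressed")
wait(.2); p=st("settled")
E
```

```text
start t5.46 along 0.0090 across 0.0005 tipz 0.0681 F y,x,z 0.05 -3.32 8.15 gap 0.003195861747076954
pressed t5.72 along 0.0090 across 0.0005 tipz 0.0665 F y,x,z 0.15 -3.06 7.1 gap 0.0013876627043288754
settled t5.92 along 0.0090 across 0.0006 tipz 0.0666 F y,x,z -0.56 -3.49 6.82 gap 0.0009066674230689316
```

```bash
python3 - <<'E'
from h import *
z=.0652+tcp_to_tips
for s,v,th in((.030,.03,12),(.118,.05,12)):
    q=B+yd*s+xd*.0005; q[2]=z
    hit=move_linear(q,v=v,threshold=th); st(f"push {hit}")
    if hit: break
E
```

```text
push False t6.77 along 0.0298 across 0.0005 tipz 0.0666 F y,x,z -0.49 -2.71 7.64 gap 0.0018010106352815193
push False t8.68 along 0.1178 across 0.0005 tipz 0.0666 F y,x,z -1.24 -2.58 8.22 gap 0.00047761376713348656
```

```bash
python3 - <<'E'
from h import *
z=.0652+tcp_to_tips
q=B+yd*.155+xd*.0005; q[2]=z
hit=move_linear(q,v=.02,threshold=10); st(f"push {hit}")
wait(.2); st("settled")
E
```

```text
push True t9.97 along 0.1431 across 0.0016 tipz 0.0675 F y,x,z -1.14 -1.63 5.9 gap -0.002345406573421981
settled t10.17 along 0.1431 across 0.0015 tipz 0.0678 F y,x,z -0.47 -2.49 7.85 gap -0.001978702704803915
```

```bash
python3 - <<'E'
from h import *
p=st("s")
q=p.copy(); q[2]=.0652+tcp_to_tips
move_linear(q,v=.015,threshold=20); st("press")
for i in range(2):
    hit=move_linear(q+yd*.02,v=.012,threshold=8); st(f"push {hit}")
wait(.2); st("settled")
import cv2
p,_=camera("top"); cv2.imwrite("pics/t2.png",cv2.resize(p[150:280,240:450],None,fx=3.8,fy=3.8,interpolation=cv2.INTER_CUBIC))
E
```

```text
s t10.17 along 0.1431 across 0.0015 tipz 0.0678 F y,x,z -0.47 -2.49 7.85 gap -0.001978702704803915
press t10.42 along 0.1431 across 0.0017 tipz 0.0667 F y,x,z -1.12 -2.88 7.46 gap -0.0029200046857069334
push True t10.97 along 0.1431 across 0.0016 tipz 0.0672 F y,x,z -1.8 -1.04 7.13 gap -0.00357155652097185
push True t11.53 along 0.1431 across 0.0016 tipz 0.0678 F y,x,z -0.79 -0.95 5.18 gap 0.0013678187215702832
settled t11.72 along 0.1431 across 0.0016 tipz 0.0679 F y,x,z -1.66 -1.12 5.28 gap 0.0025991407943968346
```

View pics/t2.png

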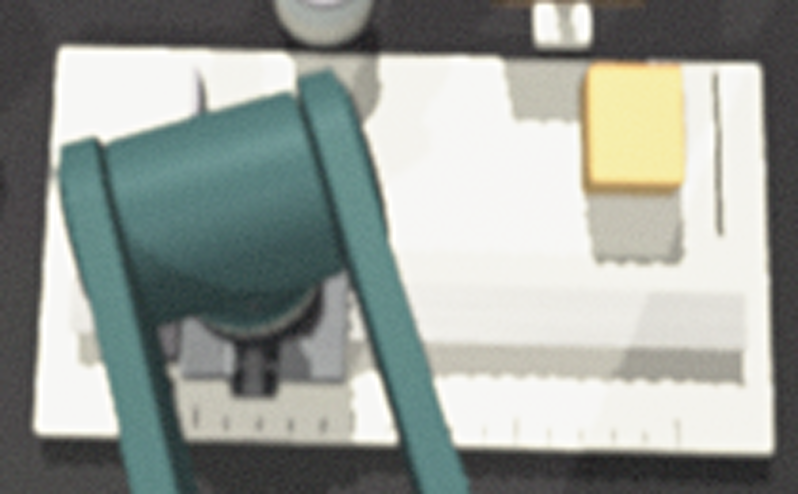

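The carriage's front edge at column ~183 has met the stop's face (184), and repeated pushes move it no farther. Release straight up.

```bash
python3 - <<'E'
from h import *
import cv2
p=st("s")
move_linear(p+[0,0,.012],v=.03); p=st("up")
move_linear(p-yd*.004+[0,0,.12],v=.12); st("clear")
set_joints([-79.475,4.996,78.535,0,96.463,-5.907]); st("home")
p,d=camera("top"); cv2.imwrite("pics/t3.png",cv2.resize(p[150:280,240:450],None,fx=3.8,fy=3.8,interpolation=cv2.INTER_CUBIC))
E
```

```text
s t11.78 along 0.1431 across 0.0016 tipz 0.0679 F y,x,z -0.36 -0.98 5.3 gap 0.0015802519366081914
up t12.36 along 0.1430 across 0.0013 tipz 0.0795 F y,x,z -0.23 -0.67 0.45 gap -0.003935299220481366
clear t13.51 along 0.1389 across 0.0008 tipz 0.1983 F y,x,z 0.51 0.26 -0.05 gap -0.0006114406342593303
home t16.12 along -0.5558 across -0.2500 tipz 0.2313 F y,x,z -0.25 -0.84 -0.08 gap -0.0002349073760429149
```

View pics/t3.png

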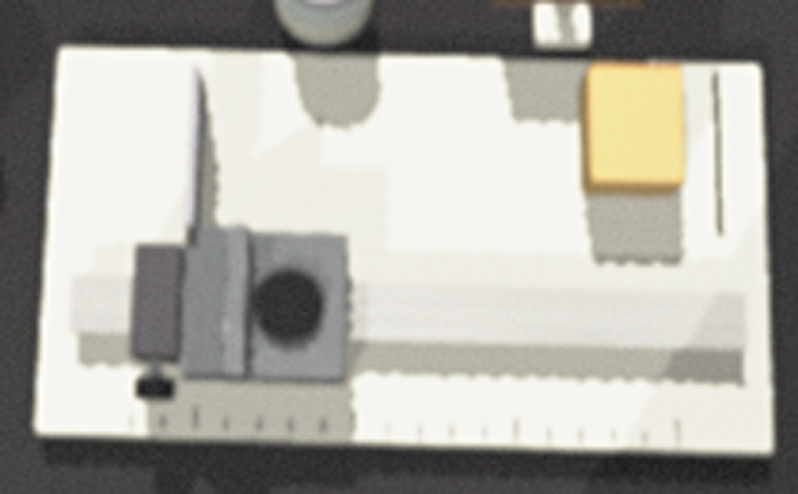

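The carriage (front edge at column 183) sits flush against the stop, the button at (288,305) is up, and the bystanders haven't moved.

```bash
python3 -c "
from station import *
print(hand_in())"
```

```text
the job is handed in; nothing more can be done
None
```

I held the lock button down, pushed the carriage against the end stop and released it to lock there. The final picture shows it flush with nothing else moved, and the job is handed in at about 16 s of robot time.

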